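Set out the bench for making up a buffer

ROBOT

A 6-joint arm with a two-finger parallel gripper is mounted at the origin on the work surface. World frame = base frame: x ahead of the robot, y to its left, z up, the work surface at z = 0. Lengths are in mm, angles in rad, forces in N, time in s.
With the tool pointing down it reaches from about 350 to 775 mm from the base axis. Payload 7.3 kg.
Tool frame: the origin (TCP) lies midway between the tips of the shut fingers; the grasp point (between the pads) lies 19 mm behind it (bot.grip_depth is the distance from the TCP to the grasp point, in mm); z points along the fingers, x is the direction in which the jaws open and shut, and the axes are right-handed (so a half turn about z gives the same grasp; the last joint's range is limited). The gripper opens to 92 mm and grips with 3 to 60 N. Pads are 19 mm wide; open, the fingers measure 130 mm over their backs; the gripper's body (75 mm by 190 mm) begins 47 mm behind the grasp point.
Start: joints at [0.96, 0.342, 1.524, -0, 1.275, -0.146], TCP at [235.317, 469.33, 226.741] pointing down, gripper open.
Joint ranges: [-2.53, 2.53], [-0.77, 2.02], [0.04, 2.7], [-1, 4.14], [0.28, 2.66], [-3.11, 3.11]. Speed limits (rad/s): [2.57, 2.57, 3.14, 3.14, 3.14, 3.14].

INTERFACE

Orientations are given as [roll, pitch, yaw] about the fixed x, y, z axes, in that order (R = Rz(yaw) Ry(pitch) Rx(roll)).
In Python, from plant import bot gives the robot as it stands. The module is installed in compiled form; this text tells all that it offers.
- The arm moves only by the shell command python3 -m inch 'ROWS'. ROWS is JSON, a list that holds one entry, the list of rows, each a list of 7 numbers: the shift along the tool's x, y, z each as a share of 0.2 m, from -1 to 1, then the turn, a rotation vector about the tool's x, y, z each as a share of 45 degrees, from -1 to 1, then the closure, from -1 (fully open) to 1 (shut), so that 0 is half open. A call has exactly 10 rows; each row is the pose to reach, as a shift and turn from the pose commanded when the call began, along the tool's axes at that moment; what a row does not reach only later rows make up. A row lasts 1/8 s, in which the tool goes at most 62.5 mm and 10.7 degrees, less where a joint would pass 70% of its speed; a pose out of reach is approached as far as the arm can. A call with a number of a shift or a turn outside -1 to 1 is refused whole. A call with a gripper value outside its range is refused whole. The fingers move at their own pace and stop on an object; the grip force is fixed at half the most. Time passes only in rows, so rows that repeat a pose let the fingers close, or fill a call up. It gives the time, the measured TCP pose, the force and the opening at its end, in the units of the state.
- bot.get_obs(): the state, without advancing time (a new reading comes with each control period).
- bot.capture(name): name is "scene" or "top" or "wrist"; returns the picture (384x512x3 uint8, red, green, blue); there is no depth.
- bot.camera_params(name): a dict with "fx", "fy", "cx", "cy" (pixels), "R" (3x3) and "t" (3): a world point X has camera coordinates R X + t; the wrist camera has in their place "T_tool_cam" (4x4, takes a point from camera to tool coordinates, whose origin is the TCP and whose axes are the tool frame's). Camera axes: x right, y down, z forward; pixel columns grow to the right and rows downward; lengths in mm; the calibration is good to about 2 mm. The wrist camera is an equidistant fisheye: a pixel r from the principal point sees the ray r / f radians off the axis. A picture is of the moment at which its call begins: read the wrist's pose just before it. camera_params takes no time and is no camera call.
- bot.close_job(): hands the job in, once; it reports no verdict.
The state is a dict: "time": time; "joint_positions": joint angles; "dq": joint speeds; "tau": joint torques, N m; "tool_pos": TCP position; "tcp_rot": TCP orientation; "contact_force": force on the tool from outside, world axes, zero at the start; "moment": the same for the moment, N m; "grip_width": finger opening in mm.
Only numpy, scipy, OpenCV 4.12 (cv2) and the standard library are available. Lean on these libraries where they do the work, as an engineer would, in place of code of your own. Each camera call takes 0.05 s, during which the arm holds its last target.

TASK

Get the bench ready for making up a buffer: stand the white beaker in the middle of the magnetic stirrer's plate and the yellow-lidded salt jar in the middle of the balance pan, and stand the blue-capped bottle in the far half of the green spill tray with the amber bottle in front of it, in the half of the tray nearer the robot. Everything ends upright, resting flat and let go of; set the things down rather than dropping them. Leave the red-capped bottle, the tip rack and the wash bottle where they stand.

Things in the scene. Friction and masses are not known exactly. Their poses are not given: they have to be found in the camera images.
- beaker_center (a point): white plastic beaker, open at the top, 50 mm diameter at the rim (48 at the foot), 70 mm tall, wall 3 mm, 60 g, with a small pouring lip; stands upright on the bench at the start. Point: its centre, 35 mm above its underside; z up along its axis
- salt_jar_center (a point): small closed grey jar with a white label and a yellow screw lid, a plain cylinder 44 mm in diameter and 56 mm tall, about 90 g; stands upright on the bench at the start. Point: its centre, 28 mm above its underside; z up along its axis
- blue_bottle_center (a point): clear-glass 50 ml laboratory screw-cap bottle, 48 mm diameter and 92 mm tall, flat bottom: blue cap; cylindrical body up to 54 mm, narrowing to a cap 38 mm in diameter from 72 to 92 mm; white label band, about 140 g; stands upright on the bench at the start. Point: its centre, 46 mm above its underside; z up along its axis
- amber_bottle_center (a point): amber-glass 50 ml laboratory screw-cap bottle, 48 mm diameter and 92 mm tall, flat bottom: black cap; cylindrical body up to 54 mm, narrowing to a cap 38 mm in diameter from 72 to 92 mm; white label band, about 140 g; stands upright on the bench at the start. Point: its centre, 46 mm above its underside; z up along its axis
- stirrer_plate (a point): compact magnetic stirrer, fixed, a dark blue-grey box 150 mm deep (x), 120 mm wide (y), 46 mm tall, with a square white ceramic plate of 116 mm on top bearing a thin grey ring, and a black strip with a knob and a red switch on top of the side near the robot. Point: the middle of the plate's upper surface, 56 mm above the bench; x points away from the robot, y to the left, z up (turned by up to 0.2 rad)
- balance_pan (a point): compact balance, fixed, a grey box 175 mm deep (x), 150 mm wide (y), 45 mm tall, with a round steel pan 110 mm in diameter and a dark strip with a green display on the side near the robot. Point: the middle of the pan's upper surface, 60 mm above the bench; x points away from the robot, y to the left, z up (turned by up to 0.2 rad)
- tray_floor (a point): green plastic spill tray, fixed, an open shallow tray 170 mm long (x, away from the robot), 100 mm wide (y), rim 25 mm above the bench, wall 4 mm. Point: the middle of its inner floor, 4 mm above the bench; x points to its far end, y to the left, z up (turned by up to 0.2 rad)
- red_bottle: bystander: clear-glass 50 ml laboratory screw-cap bottle, 48 mm diameter and 92 mm tall, flat bottom: red cap, stands among the things to be moved. Origin: centre of its underside, z up
- tip_box: bystander: loose open rack of pipette tips, 119 x 82 x 62 mm tall, blue with rows of yellow tips on top. Origin: centre of its underside, x along its length, z up
- wash_bottle: bystander: loose white wash bottle, 56 mm diameter, green cap 130 mm above the bench, bent spout up to 175 mm high reaching 55 mm out. Origin: centre of its underside, z up

How it is judged:
By the outcome, as a careful person would: the job done as asked, in the order asked, and still so for the second after the job is handed in, with the robot touching nothing.
It also fails if it takes over 99 s, if anything falls off the work surface, if the arm or the gripper's body presses on something with over 40 N, if the wrist force passes 120 N, or if a joint passes its speed limit or range.

## Working session

There is one attempt and no reset: what is moved stays moved. The work goes in short steps, Python scripts to look and compute and a shell command to move; the robot and the scene stay as the last step left them, time stands still between calls to the robot, and variables do not carry over. Pictures are saved under pics/ and viewed, and the job is handed in when it is done.

```bash
mkdir -p pics; python3 - <<'E'
from plant import bot
import cv2
print(bot.get_obs())
for n in ["scene","top","wrist"]:
    im=bot.capture(n); cv2.imwrite(f"pics/{n}0.png",im[:,:,::-1]); print(n,bot.camera_params(n))
E
```

```text
{'time': 0.0, 'joint_positions': array([ 9.59995768e-01,  3.42737549e-01,  1.52499529e+00, -8.75460141e-06,
        1.27538927e+00, -1.46024075e-01]), 'dq': array([-0.00119389, -0.00137554,  0.00037663, -0.00127351, -0.00057285,
       -0.00111793]), 'tau': array([ 5.19880396e-04, -4.31249607e+01, -2.44216543e+01,  7.18782982e-02,
        5.59766893e-02, -1.18896996e-04]), 'tool_pos': array([235.0820399 , 468.98516361, 226.04484756]), 'tcp_rot': array([-3.14137839e+00,  1.51439323e-03,  1.10602256e+00]), 'contact_force': array([-0.46909028, -0.10205433, -0.45438693]), 'moment': array([ 0.0170439 , -0.01173961, -0.01628167]), 'grip_width': 91.97552284531422}
scene {'fx': 379.1715983663786, 'fy': 379.1715983663786, 'cx': 254.56929804362332, 'cy': 191.75917367577216, 'R': array([[ 0.66216993,  0.74913605,  0.01805978],
       [ 0.5122909 , -0.43496787, -0.740514  ],
       [-0.54689031,  0.49959797, -0.67179822]]), 't': array([-352.31707599, -214.50728846, 1499.44835243])}
top {'fx': 490.78428272479835, 'fy': 490.78428272479835, 'cx': 252.13533868358653, 'cy': 195.0027239281026, 'R': array([[-0.02037178, -0.99973999, -0.01024371],
       [-0.99174258,  0.02150425, -0.12642873],
       [ 0.12661614,  0.00758354, -0.9919228 ]]), 't': array([  19.37979058,  492.4386569 , 1587.53462119])}
wrist {'fx': 297.3186396354542, 'fy': 297.3186396354542, 'cx': 259.07669393794714, 'cy': 188.93677284877006, 'T_tool_cam': array([[ 9.99999927e-01, -1.34827210e-04,  3.56594828e-04,
         1.78052766e+00],
       [ 2.03541696e-05,  9.52921558e-01,  3.03216924e-01,
        -8.23401426e+01],
       [-3.80688791e-04, -3.03216895e-01,  9.52921492e-01,
        -1.57621637e+02],
       [ 0.00000000e+00,  0.00000000e+00,  0.00000000e+00,
         1.00000000e+00]])}
```

View pics/scene0.png

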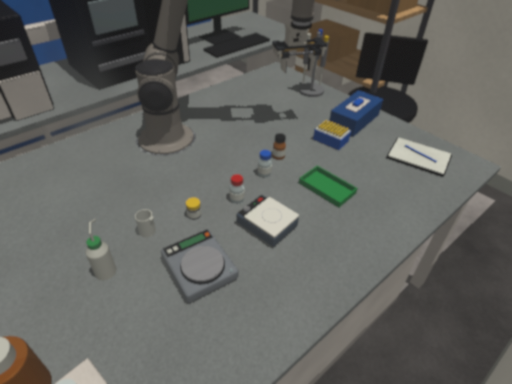

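View pics/top0.png

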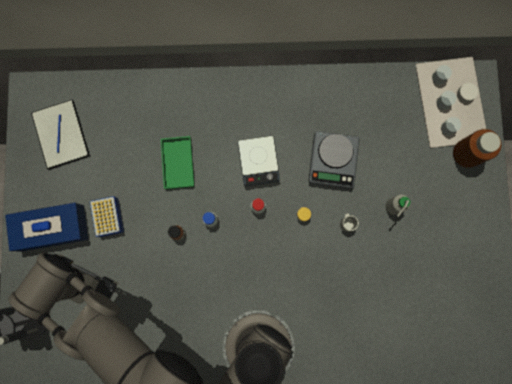

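View pics/wrist0.png

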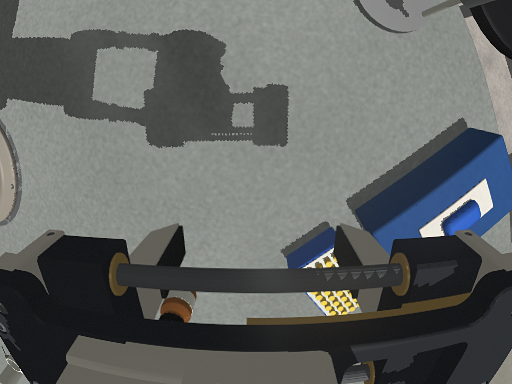

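The top view shows everything clearly. Rough pixel positions (u,v):

| Item | Top-view pixel |
|---|---|
| Amber cap | (177,231) |
| Blue cap | (210,219) |
| Red cap | (258,206) |
| Yellow lid | (304,214) |
| Beaker | (350,224) |
| Wash bottle | (400,203) |
| Tray | (178,163) |
| Stirrer plate | (258,156) |
| Pan | (336,152) |

Next I'll measure these using masks.

```bash
cat > h.py <<'E'
import numpy as np, cv2
from plant import bot
from scipy.spatial.transform import Rotation as Ro
P={n:bot.camera_params(n) for n in ["scene","top"]}
def ray(n,u,v):
    p=P[n]; d=np.array([(u-p["cx"])/p["fx"],(v-p["cy"])/p["fy"],1]); R=np.array(p["R"])
    return -R.T@np.array(p["t"]), R.T@d
def onz(n,u,v,z):
    o,d=ray(n,u,v); return o+d*(z-o[2])/d[2]
def proj(n,X):
    p=P[n]; c=np.array(p["R"])@np.array(X,float)+p["t"]; return p["fx"]*c[0]/c[2]+p["cx"],p["fy"]*c[1]/c[2]+p["cy"]
def delta(pos,rot,goal,yawgoal=None):
    R=Ro.from_euler("xyz",rot); return R.inv().apply(np.array(goal)-pos)/200
E
python3 - <<'E'
from h import *
for n in ["top","scene"]:
    im=cv2.imread(f"pics/{n}0.png")
    big=cv2.resize(im[120:270,80:430] if n=="top" else im[90:310,70:370],None,fx=2.2,fy=2.2,interpolation=cv2.INTER_CUBIC)
    cv2.imwrite(f"pics/{n}_z.png",big)
    hsv=cv2.cvtColor(im,cv2.COLOR_BGR2HSV)
    for name,lo,hi,z in [("red",(0,150,80),(6,255,255),92),("red2",(174,150,80),(180,255,255),92),("yellow",(20,150,110),(32,255,255),56),("blue",(105,150,90),(125,255,255),92),("green",(50,150,60),(75,255,255),25)]:
        m=cv2.inRange(hsv,lo,hi)
        k,l,s,c=cv2.connectedComponentsWithStats(m)
        for i in range(1,k):
            if s[i,4]>25: print(n,name,s[i],c[i].round(1),onz(n,*c[i],z).round(0))
    
E
```

```text
top red [253 199  11  11 101] [257.7 204.1] [456.  -9.  92.]
top yellow [298 208  13  13 137] [303.8 214. ] [ 424. -157.   56.]
top blue [203 213  12  11  94] [208.4 217.9] [415. 148.  92.]
top blue [ 32 222  17   9 116] [ 40.3 225.9] [401. 681.  92.]
top green [400 198   7   8  29] [402.1 201.2] [ 462. -485.   25.]
scene red [232 175  10   9  75] [236.6 179. ] [462. -15.  92.]
scene yellow [320 122  26  13 159] [332.8 127.6] [432. 493.  56.]
scene yellow [186 198  14  11 119] [192.6 203.2] [ 430. -161.   56.]
scene blue [  3   0  50  23 742] [30.9  9. ] [-1613.    48.    92.]
scene blue [34 46  8 15 63] [38.  50.8] [-929. -141.   92.]
scene blue [335  92  46  28 309] [360.  105.8] [431. 654.  92.]
scene blue [354  99   8   6  32] [357.5 101.6] [403. 675.  92.]
scene blue [339 136   9  11  35] [343.  141.2] [545. 403.  92.]
scene blue [261 151   9   7  55] [265.1 153.9] [423. 142.  92.]
scene green [309 173  42  28 478] [330.  186.6] [631. 247.  25.]
```

View pics/top_z.png

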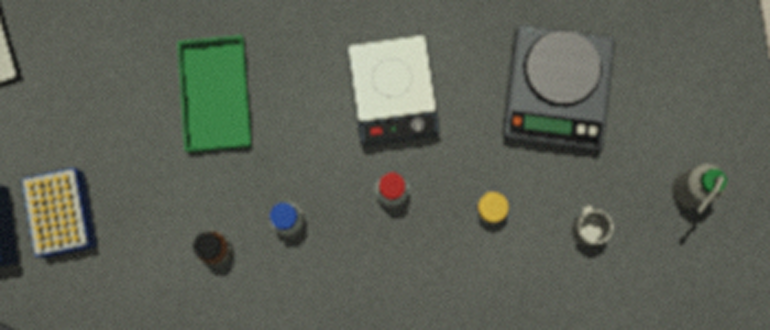

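View pics/scene_z.png

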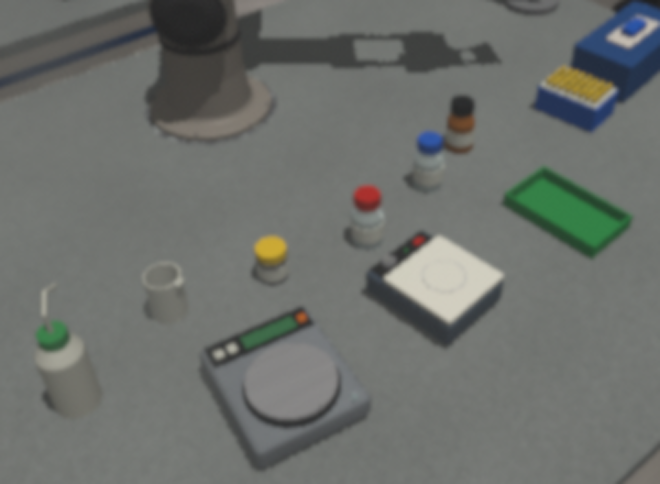

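```bash
python3 - <<'E'
from h import *
im=cv2.imread("pics/top0.png"); hsv=cv2.cvtColor(im,cv2.COLOR_BGR2HSV)
def show(name,m,z,area=200,roi=None):
    if roi:
        q=np.zeros_like(m); q[roi[1]:roi[3],roi[0]:roi[2]]=m[roi[1]:roi[3],roi[0]:roi[2]]; m=q
    cs,_=cv2.findContours(m,cv2.RETR_EXTERNAL,cv2.CHAIN_APPROX_NONE)
    for c in cs:
        if cv2.contourArea(c)<area: continue
        pts=np.array([onz("top",*p[0],z)[:2] for p in c],np.float32)
        r=cv2.minAreaRect(pts); (cx,cy),rad=cv2.minEnclosingCircle(pts)
        print(name,"rect",np.round(r[0],1),np.round(r[1],1),round(r[2],1),"circ",round(cx,1),round(cy,1),round(rad,1),"box",cv2.boxPoints(r).round(0).tolist())
show("tray",cv2.inRange(hsv,(45,90,25),(80,255,255)),25,800,(150,120,210,200))
show("plate",cv2.inRange(hsv,(0,0,130),(180,80,255)),56,500,(230,125,290,180))
show("pan",cv2.inRange(hsv,(0,0,95),(180,60,255)),60,200,(310,125,365,170))
show("amber",cv2.inRange(hsv,(0,0,0),(180,255,40)),92,40,(160,215,190,245))
show("beaker",cv2.inRange(hsv,(0,0,90),(180,90,255)),70,40,(335,205,370,240))
show("wash",cv2.inRange(hsv,(0,0,95),(180,90,255)),100,40,(380,185,420,240))
big=cv2.resize(np.hstack([im[205:245,330:420],im[205:245,155:225]]),None,fx=5,fy=5,interpolation=cv2.INTER_NEAREST)
cv2.imwrite("pics/z2.png",big)
E
```

```text
tray rect [609.8 258. ] [173.1 102.1] 4.0 circ 609.8 257.5 97.2 box [[520.0, 303.0], [527.0, 201.0], [700.0, 213.0], [693.0, 315.0]]
plate rect [621.8 -11.6] [117.7 117.7] 7.0 circ 622.0 -11.5 79.3 box [[556.0, 40.0], [571.0, -77.0], [687.0, -63.0], [673.0, 54.0]]
pan rect [ 628.3 -268.6] [147.6 135.1] 82.9 circ 628.5 -267.2 98.4 box [[552.0, -334.0], [686.0, -350.0], [704.0, -204.0], [570.0, -187.0]]
amber rect [372.9 257. ] [31.6 31.7] 89.9 circ 374.5 255.4 18.1 box [[357.0, 241.0], [389.0, 241.0], [389.0, 273.0], [357.0, 273.0]]
beaker rect [ 394.3 -308.3] [110.9 108.6] 88.8 circ 394.3 -308.3 77.6 box [[339.0, -363.0], [447.0, -365.0], [450.0, -254.0], [341.0, -252.0]]
wash rect [ 458.5 -443.5] [100.7  95. ] 88.7 circ 470.1 -442.6 59.6 box [[410.0, -493.0], [505.0, -495.0], [507.0, -394.0], [412.0, -392.0]]
```

View pics/z2.png

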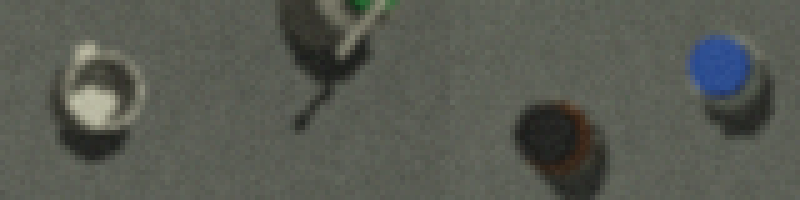

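```bash
python3 - <<'E'
from h import *
for n,u,v,z in [("beaker",350.8,222.2,70),("amber",175.2,231.8,92),("amber body",176.5,231.8,75),("spout tip",398,215,172),("wash cap",402.1,201.2,130),("panz",336,151.5,60)]:
    print(n,onz("top",u,v,z).round(1))
im=cv2.imread("pics/top0.png"); g=cv2.cvtColor(im,cv2.COLOR_BGR2GRAY)
r=im[120:200,300:370]; b=cv2.resize(r,None,fx=8,fy=8,interpolation=cv2.INTER_CUBIC); 
gg=cv2.GaussianBlur(cv2.cvtColor(b,cv2.COLOR_BGR2GRAY),(9,9),0)
h=cv2.HoughCircles(gg,cv2.HOUGH_GRADIENT,1,300,param1=60,param2=20,minRadius=125,maxRadius=160); print(h)
for c in h[0]:
    cv2.circle(b,(int(c[0]),int(c[1])),int(c[2]),(0,0,255),1)
    u,v=(c[0]+.5)/8-.5+300,(c[1]+.5)/8-.5+120; print(u,v,onz("top",u,v,60),c[2]/8*3.05)
cv2.imwrite("pics/z3.png",b[:600])
E
```

```text
beaker [ 393.5 -304.2   70. ]
amber [373.5 253.2  92. ]
amber body [374.3 251.8  75. ]
spout tip [ 405.2 -426.2  172. ]
wash cap [ 450.9 -453.3  130. ]
panz [ 626.5 -268.4   60. ]
NoneTraceback (most recent call last):
  File "<stdin>", line 8, in <module>
TypeError: 'NoneType' object is not subscriptable
```

```bash
cat >> h.py <<'E'
def plan(*wps,start=None):
    """wps: (x,y,z,yaw); each from previous waypoint"""
    o=bot.get_obs(); p=np.array(o["tool_pos"]); R=Ro.from_euler("xyz",o["tcp_rot"])
    print("t",round(o["time"],2),p.round(1),np.round(o["tcp_rot"],3),"w",round(o["grip_width"],1),"F",np.round(o["contact_force"],1))
    for x,y,z,yaw in wps:
        G=Ro.from_euler("xyz",[np.pi,0,yaw]); q=np.array([x,y,z])
        print(" shift",(R.inv().apply(q-p)/200).round(3)," turn",((R.inv()*G).as_rotvec()/(np.pi/4)).round(3))
        p,R=q,G
def wpix(obs,n=None):
    pass
def wray(o,u,v):
    p=bot.camera_params("wrist"); T=np.array(p["T_tool_cam"])
    a=np.array([u-p["cx"],v-p["cy"]]); r=np.hypot(*a); th=r/p["fx"]
    d=np.array([*(a/max(r,1e-9)*np.sin(th)),np.cos(th)])
    R=Ro.from_euler("xyz",o["tcp_rot"]).as_matrix()
    return R@T[:3,3]+o["tool_pos"], R@T[:3,:3]@d
def wonz(o,u,v,z):
    c,d=wray(o,u,v); return c+d*(z-c[2])/d[2]
def wproj(o,X):
    p=bot.camera_params("wrist"); T=np.array(p["T_tool_cam"]); R=Ro.from_euler("xyz",o["tcp_rot"]).as_matrix()
    q=T[:3,:3].T@(R.T@(np.array(X,float)-o["tool_pos"])-T[:3,3]); th=np.arctan2(np.hypot(q[0],q[1]),q[2]); k=p["fx"]*th/np.hypot(q[0],q[1])
    return q[0]*k+p["cx"],q[1]*k+p["cy"]
E
python3 - <<'E'
from h import *
plan((400,330,230,0.6),(480,130,230,0.1),(480,-80,230,-0.4),(410,-270,230,-0.4))
E
```

```text
t 0.15 [235.1 469.1 226.2] [-3.141e+00  1.000e-03  1.106e+00] w 91.7 F [0.4 0.6 0.5]
 shift [-0.252  1.049 -0.019]  turn [0.    0.001 0.644]
 shift [-0.235  1.051  0.   ]  turn [ 0.    -0.     0.637]
 shift [-0.105  1.045  0.   ]  turn [ 0.    -0.     0.637]
 shift [0.048 1.011 0.   ]  turn [0. 0. 0.]
```

```bash

python3 -m inch '[[[-0.02,0.1,0,0,0,0.06,-1],[-0.05,0.2,0,0,0,0.13,-1],[-0.07,0.3,0,0,0,0.2,-1],[-0.1,0.4,0,0,0,0.26,-1],[-0.12,0.5,0,0,0,0.32,-1],[-0.15,0.6,0,0,0,0.39,-1],[-0.18,0.7,0,0,0,0.45,-1],[-0.2,0.8,0,0,0,0.52,-1],[-0.23,0.9,0,0,0,0.58,-1],[-0.25,1,0,0,0,0.64,-1]]]'
python3 -m inch '[[[-0.02,0.1,0,0,0,0.06,-1],[-0.05,0.2,0,0,0,0.13,-1],[-0.07,0.3,0,0,0,0.2,-1],[-0.1,0.4,0,0,0,0.26,-1],[-0.12,0.5,0,0,0,0.32,-1],[-0.15,0.6,0,0,0,0.39,-1],[-0.17,0.7,0,0,0,0.45,-1],[-0.2,0.8,0,0,0,0.52,-1],[-0.22,0.9,0,0,0,0.58,-1],[-0.24,1,0,0,0,0.64,-1]]]'
python3 -m inch '[[[-0.01,0.1,0,0,0,0.06,-1],[-0.02,0.2,0,0,0,0.13,-1],[-0.03,0.3,0,0,0,0.2,-1],[-0.04,0.4,0,0,0,0.26,-1],[-0.05,0.5,0,0,0,0.32,-1],[-0.06,0.6,0,0,0,0.39,-1],[-0.07,0.7,0,0,0,0.45,-1],[-0.08,0.8,0,0,0,0.52,-1],[-0.09,0.9,0,0,0,0.58,-1],[-0.1,1,0,0,0,0.64,-1]]]'
python3 - <<'E'
from h import *
plan((410,-270,230,-0.4))
o=bot.get_obs(); im=bot.capture("wrist"); cv2.imwrite("pics/w1.png",im[:,:,::-1])
np.save("w1.npy",np.r_[o["tool_pos"],o["tcp_rot"]])
for X in [(394,-304,70),(424,-157,56),(629,-268,60),(622,-11,56),(456,-9,92)]: print(X,np.round(wproj(o,X)))
E
```

```text
time: 1.4
tool_pos: [392.0, 334.4, 226.5]
tcp_rot: [-3.142, 0.001, 0.602]
contact_force: [1.1, -0.2, -1.3]
grip_width: 92.0
time: 2.65
tool_pos: [465.7, 142.4, 226.5]
tcp_rot: [-3.142, 0.001, 0.099]
contact_force: [0.5, 0.3, -0.3]
grip_width: 91.8
time: 3.9
tool_pos: [465.6, -58.6, 226.5]
tcp_rot: [-3.142, 0.001, -0.404]
contact_force: [1.0, 0.5, -0.0]
grip_width: 92.0
t 3.9 [465.6 -58.6 226.5] [-3.142e+00  1.000e-03 -4.040e-01] w 92.0 F [ 1.   0.5 -0. ]
 shift [ 0.159  1.082 -0.018]  turn [-0.     0.001 -0.005]
(394, -304, 70) [279. 342.]
(424, -157, 56) [259. 254.]
(629, -268, 60) [422. 262.]
(622, -11, 56) [370.  84.]
(456, -9, 92) [230. 141.]
```

View pics/w1.png

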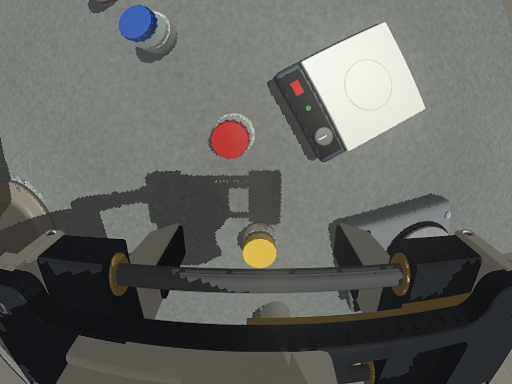

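```bash

python3 -m inch '[[[0.02,0.1,0,0,0,0,-1],[0.03,0.2,0,0,0,0,-1],[0.05,0.3,0,0,0,0,-1],[0.06,0.4,0,0,0,0,-1],[0.08,0.5,0,0,0,0,-1],[0.1,0.6,0,0,0,0,-1],[0.11,0.7,0,0,0,0,-1],[0.13,0.8,0,0,0,0,-1],[0.14,0.9,0,0,0,0,-1],[0.16,1,0,0,0,0,-1]]]'
python3 - <<'E'
from h import *
plan((394,-304,110,-0.4),(394,-304,31,-0.4))
o=bot.get_obs(); im=bot.capture("wrist"); cv2.imwrite("pics/w2.png",im[:,:,::-1])
np.save("w2.npy",np.r_[o["tool_pos"],o["tcp_rot"]])
for X in [(394,-304,70),(424,-157,56),(629,-268,60),(622,-11,56),(456,-9,92)]: print(X,np.round(wproj(o,X)))
# w1 measurement
a=np.load("w1.npy"); o1=dict(tool_pos=a[:3],tcp_rot=a[3:])
im=cv2.imread("pics/w1.png"); hsv=cv2.cvtColor(im,cv2.COLOR_BGR2HSV)
for n,lo,hi,z in [("red",(0,150,100),(6,255,255),92),("yel",(20,150,120),(30,255,255),56),("blue",(105,150,90),(125,255,255),92),("plate",(0,0,190),(180,60,255),56)]:
    m=cv2.inRange(hsv,lo,hi); k,l,s,c=cv2.connectedComponentsWithStats(m)
    for i in range(1,k):
        if s[i,4]>300:
            cs,_=cv2.findContours((l==i).astype(np.uint8),cv2.RETR_EXTERNAL,cv2.CHAIN_APPROX_NONE)
            pts=np.array([wonz(o1,*p[0],z)[:2] for p in cs[0]],np.float32); r=cv2.minAreaRect(pts)
            print(n,s[i],"rect",np.round(r[0],1),np.round(r[1],1),round(r[2],1))
E
```

```text
time: 5.2
tool_pos: [416.8, -254.7, 226.5]
tcp_rot: [-3.141, 0.001, -0.401]
contact_force: [0.1, -0.7, -0.5]
grip_width: 91.8
t 5.2 [ 416.8 -254.7  226.5] [-3.141e+00  1.000e-03 -4.010e-01] w 91.8 F [ 0.1 -0.7 -0.5]
 shift [-0.008  0.272  0.582]  turn [-0.001  0.001 -0.002]
 shift [ 0.    -0.     0.395]  turn [0. 0. 0.]
(394, -304, 70) [257. 221.]
(424, -157, 56) [230.  90.]
(629, -268, 60) [425. 118.]
(622, -11, 56) [338. -73.]
(456, -9, 92) [200. -46.]
red [ 211  121   38   38 1084] rect [455.4  -7.8] [37.3 37.1] 66.0
yel [243 239  33  28 758] rect [ 424.5 -155. ] [39.7 40.8] 66.9
blue [119   5  37  34 859] rect [416.5 148.4] [38.2 36.8] 16.7
plate [ 302   22  123  129 8998] rect [620.1 -11.5] [114.3 114.5] 6.8
```

View pics/w2.png

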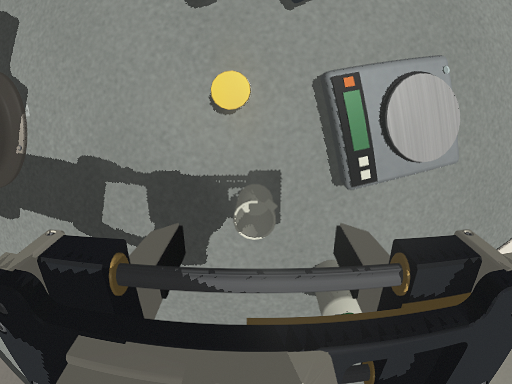

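Wrist view 2: jar lid at (230,90), pan at about (422,117), and the beaker at about (256,213), partly shaded. I'll refine these.

```bash
python3 - <<'E'
from h import *
a=np.load("w2.npy"); o1=dict(tool_pos=a[:3],tcp_rot=a[3:])
im=cv2.imread("pics/w2.png"); hsv=cv2.cvtColor(im,cv2.COLOR_BGR2HSV)
def meas(n,m,z,area):
    k,l,s,c=cv2.connectedComponentsWithStats(m)
    for i in range(1,k):
        if s[i,4]>area:
            cs,_=cv2.findContours((l==i).astype(np.uint8),cv2.RETR_EXTERNAL,cv2.CHAIN_APPROX_NONE)
            pts=np.array([wonz(o1,*p[0],z)[:2] for p in max(cs,key=len)],np.float32); r=cv2.minAreaRect(pts); e=cv2.fitEllipse(pts)
            print(n,s[i],"rect",np.round(r[0],1),np.round(r[1],1),"ell",np.round(e[0],1),np.round(e[1],1))
meas("yel",cv2.inRange(hsv,(20,150,120),(30,255,255)),56,300)
m=cv2.inRange(hsv,(0,0,125),(180,30,255)); q=np.zeros_like(m); q[65:170,380:465]=m[65:170,380:465]; cv2.imwrite("pics/m.png",q)
q=cv2.morphologyEx(q,cv2.MORPH_OPEN,np.ones((7,7),np.uint8)); meas("pan",q,60,1000)
b=cv2.resize(im[165:265,205:305],None,fx=5,fy=5,interpolation=cv2.INTER_CUBIC)
b=cv2.convertScaleAbs(b,alpha=1.6)
# projected rim for hypothesis
pts=np.array([wproj(o1,(394+25*np.cos(t),-304+25*np.sin(t),70)) for t in np.linspace(0,6.28,60)])
cv2.polylines(b,[((pts-[205,165])*5).astype(int).reshape(-1,1,2)],False,(0,0,255),1)
cv2.imwrite("pics/z4.png",np.hstack([b]))
E
```

```text
yel [211  71  39  38 608] rect [ 424.3 -156.3] [41.1 41.7] ell [ 424.6 -157. ] [38.9 42.2]
pan [ 380   65   85  105 7344] rect [ 629.9 -268.9] [136.9 129.7] ell [ 637.3 -274.5] [131.1 145.7]
```

View pics/z4.png

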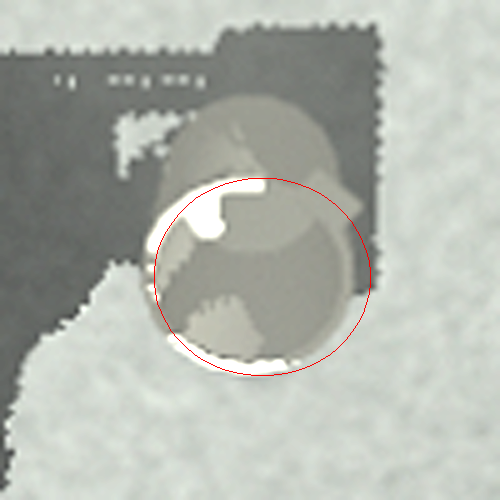

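```bash

python3 -m inch '[[[-0.01,0.09,0.05,0,0,0,-1],[-0.02,0.18,0.15,0,0,0,-1],[-0.025,0.27,0.27,0,0,0,-1],[-0.025,0.27,0.4,0,0,0,-1],[-0.025,0.27,0.53,0,0,0,-1],[-0.025,0.27,0.66,0,0,0,-1],[-0.025,0.27,0.78,0,0,0,-1],[-0.025,0.27,0.88,0,0,0,-1],[-0.025,0.27,0.94,0,0,0,-1],[-0.025,0.27,0.965,0,0,0,-1]]]'
python3 -m inch '[[[0,0,0,0,0,0,1],[0,0,0,0,0,0,1],[0,0,0,0,0,0,1],[0,0,0,0,0,0,1],[0,0,0,0,0,0,1],[0,0,0,0,0,0,1],[0,0,0,0,0,0,1],[0,0,-0.05,0,0,0,1],[0,0,-0.15,0,0,0,1],[0,0,-0.27,0,0,0,1]]]'
python3 - <<'E'
from h import *
plan((480,-190,190,-0.2),(600,-50,190,0.12),(620.5,-11.5,96,0.12))
E
```

```text
time: 6.5
tool_pos: [391.0, -301.9, 33.0]
tcp_rot: [-3.141, 0.001, -0.402]
contact_force: [0.4, 0.4, -0.1]
grip_width: 91.7
time: 7.75
tool_pos: [391.2, -302.0, 88.5]
tcp_rot: [-3.141, 0.001, -0.402]
contact_force: [1.5, -0.9, -0.5]
grip_width: 49.7
t 7.75 [ 391.2 -302.    88.5] [-3.141e+00  1.000e-03 -4.020e-01] w 49.7 F [ 1.5 -0.9 -0.5]
 shift [ 0.189 -0.69  -0.508]  turn [-0.001  0.001 -0.257]
 shift [ 0.449 -0.805 -0.   ]  turn [-0.     0.    -0.407]
 shift [ 0.125 -0.179  0.47 ]  turn [0. 0. 0.]
```

```bash

python3 -m inch '[[[0,0,-0.2,0,0,0,1],[0,-0.02,-0.4,0,0,0,1],[0.03,-0.1,-0.5,0,0,-0.03,1],[0.06,-0.2,-0.51,0,0,-0.06,1],[0.08,-0.3,-0.51,0,0,-0.1,1],[0.11,-0.4,-0.51,0,0,-0.14,1],[0.14,-0.5,-0.51,0,0,-0.18,1],[0.16,-0.58,-0.51,0,0,-0.22,1],[0.18,-0.65,-0.51,0,0,-0.25,1],[0.19,-0.69,-0.51,0,0,-0.26,1]]]'
python3 -m inch '[[[0.03,-0.05,0,0,0,-0.03,1],[0.07,-0.13,0,0,0,-0.06,1],[0.12,-0.22,0,0,0,-0.11,1],[0.17,-0.31,0,0,0,-0.16,1],[0.22,-0.4,0,0,0,-0.2,1],[0.28,-0.5,0,0,0,-0.25,1],[0.33,-0.6,0,0,0,-0.3,1],[0.38,-0.69,0,0,0,-0.35,1],[0.42,-0.76,0,0,0,-0.38,1],[0.45,-0.8,0,0,0,-0.41,1]]]'
python3 - <<'E'
from h import *
plan((621,-11.5,110,0.12),(621,-11.5,90,0.12))
o=bot.get_obs(); im=bot.capture("wrist"); cv2.imwrite("pics/w3.png",im[:,:,::-1])
np.save("w3.npy",np.r_[o["tool_pos"],o["tcp_rot"]])
E
```

```text
time: 9.0
tool_pos: [480.7, -189.5, 189.8]
tcp_rot: [-3.142, -0.0, -0.197]
contact_force: [0.1, -0.8, -0.6]
grip_width: 49.7
time: 10.25
tool_pos: [600.6, -50.1, 189.6]
tcp_rot: [-3.142, 0.0, 0.126]
contact_force: [-1.2, -0.4, -0.7]
grip_width: 50.0
t 10.25 [600.6 -50.1 189.6] [-3.142  0.     0.126] w 50.0 F [-1.2 -0.4 -0.7]
 shift [ 0.126 -0.178  0.398]  turn [-0.     0.     0.008]
 shift [ 0.  -0.   0.1]  turn [0. 0. 0.]
```

View pics/w3.png

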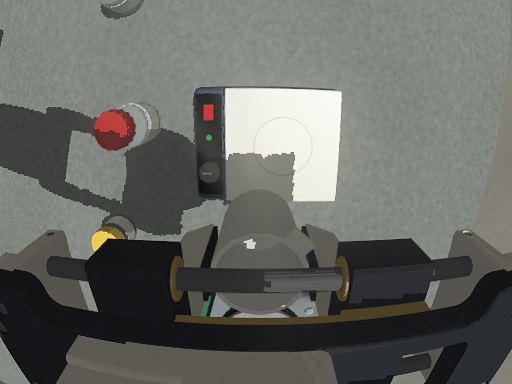

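```bash
python3 - <<'E'
from h import *
o=bot.get_obs()
for p in [(284,146),(227,88),(341,89),(336,201)]: print(wonz(o,*p,56).round(1))
E
python3 -m inch '[[[0.03,-0.05,0,0,0,0,1],[0.06,-0.1,0.03,0,0,0,1],[0.1,-0.15,0.1,0,0,0,1],[0.125,-0.18,0.18,0,0,0,1],[0.125,-0.18,0.26,0,0,0,1],[0.125,-0.18,0.34,0,0,0,1],[0.125,-0.18,0.4,0,0,0,1],[0.125,-0.18,0.44,0,0,0,1],[0.125,-0.18,0.47,0,0,0,1],[0.125,-0.18,0.48,0,0,0,1]]]'
python3 - <<'E'
from h import *
plan((621,-11.5,89,0.12))
E
```

```text
[622.3 -10.7  56. ]
[559.8  39.3  56. ]
[670.4  54.6  56. ]
[686.5 -61.1  56. ]
time: 11.55
tool_pos: [620.4, -12.2, 93.6]
tcp_rot: [-3.142, -0.0, 0.124]
contact_force: [0.8, -0.1, -0.8]
grip_width: 49.6
t 11.55 [620.4 -12.2  93.6] [-3.142 -0.     0.124] w 49.6 F [ 0.8 -0.1 -0.8]
 shift [ 0.004 -0.003  0.023]  turn [-0.    -0.     0.005]
```

```bash

python3 -m inch '[[[0.004,-0.003,0.008,0,0,0,1],[0.008,-0.006,0.016,0,0,0,1],[0.008,-0.006,0.022,0,0,0,1],[0.008,-0.006,0.023,0,0,0,1],[0.008,-0.006,0.023,0,0,0,0.2],[0.008,-0.006,0.023,0,0,0,-0.4],[0.008,-0.006,0.023,0,0,0,-1],[0.008,-0.006,0.023,0,0,0,-1],[0.008,-0.006,0.0,0,0,0,-1],[0.008,-0.006,-0.1,0,0,0,-1]]]'
python3 - <<'E'
from h import *
plan((530,-100,180,-0.1),(424.5,-156,150,-0.3),(424.5,-156,17,-0.3))
E
```

```text
time: 12.8
tool_pos: [621.0, -10.6, 113.0]
tcp_rot: [-3.141, 0.003, 0.124]
contact_force: [0.4, -0.2, 0.1]
grip_width: 91.1
t 12.8 [621.  -10.6 113. ] [-3.141e+00  3.000e-03  1.240e-01] w 91.1 F [ 0.4 -0.2  0.1]
 shift [-0.508  0.387 -0.334]  turn [-0.001  0.003  0.285]
 shift [-0.497  0.331  0.15 ]  turn [ 0.    -0.     0.255]
 shift [ 0.    -0.     0.665]  turn [0. 0. 0.]
```

```bash

python3 -m inch '[[[0,0,-0.2,0,0,0,-1],[-0.02,0.02,-0.33,0,0,0.02,-1],[-0.08,0.06,-0.33,0,0,0.05,-1],[-0.15,0.11,-0.33,0,0,0.08,-1],[-0.22,0.17,-0.33,0,0,0.12,-1],[-0.29,0.22,-0.33,0,0,0.16,-1],[-0.36,0.28,-0.33,0,0,0.2,-1],[-0.43,0.33,-0.33,0,0,0.24,-1],[-0.48,0.37,-0.33,0,0,0.27,-1],[-0.51,0.39,-0.33,0,0,0.29,-1]]]'
python3 -m inch '[[[-0.04,0.03,0.02,0,0,0.03,-1],[-0.1,0.07,0.04,0,0,0.06,-1],[-0.16,0.11,0.06,0,0,0.09,-1],[-0.22,0.15,0.08,0,0,0.12,-1],[-0.28,0.19,0.1,0,0,0.15,-1],[-0.34,0.23,0.12,0,0,0.18,-1],[-0.4,0.27,0.14,0,0,0.21,-1],[-0.45,0.3,0.15,0,0,0.23,-1],[-0.48,0.32,0.15,0,0,0.25,-1],[-0.5,0.33,0.15,0,0,0.25,-1]]]'
python3 - <<'E'
from h import *
plan((424.5,-156,17,-0.3))
im=bot.capture("scene"); cv2.imwrite("pics/s2.png",cv2.resize(im[120:280,140:400,::-1],None,fx=2.5,fy=2.5,interpolation=cv2.INTER_CUBIC))
E
```

```text
time: 14.05
tool_pos: [529.7, -101.4, 179.8]
tcp_rot: [-3.141, -0.0, -0.105]
contact_force: [1.0, -0.4, 0.9]
grip_width: 91.7
time: 15.3
tool_pos: [423.7, -156.4, 149.9]
tcp_rot: [-3.142, -0.0, -0.3]
contact_force: [-0.1, -0.1, 0.5]
grip_width: 92.1
t 15.3 [ 423.7 -156.4  149.9] [-3.142 -0.    -0.3  ] w 92.1 F [-0.1 -0.1  0.5]
 shift [ 0.003 -0.003  0.664]  turn [-0.    -0.001 -0.001]
```

View pics/s2.png

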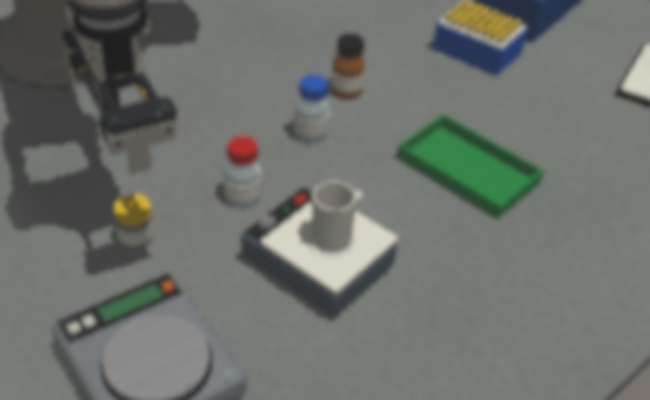

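The beaker stands upright in the middle of the plate, at about (333,225) in the crop. Next I grasp the jar.

```bash

python3 -m inch '[[[0,0,0.06,0,0,0,-1],[0,0,0.15,0,0,0,-1],[0,0,0.26,0,0,0,-1],[0,0,0.37,0,0,0,-1],[0,0,0.48,0,0,0,-1],[0,0,0.57,0,0,0,-1],[0,0,0.63,0,0,0,-1],[0,0,0.66,0,0,0,-1],[0,0,0.665,0,0,0,-1],[0,0,0.665,0,0,0,-1]]]'
python3 -m inch '[[[0,0,0,0,0,0,1],[0,0,0,0,0,0,1],[0,0,0,0,0,0,1],[0,0,0,0,0,0,1],[0,0,0,0,0,0,1],[0,0,0,0,0,0,1],[0,0,0,0,0,0,1],[0,0,-0.05,0,0,0,1],[0,0,-0.15,0,0,0,1],[0,0,-0.3,0,0,0,1]]]'
python3 - <<'E'
from h import *
plan((500,-170,170,-0.35),(590,-240,150,-0.4),(629,-268,90,-0.4),(629,-268,77,-0.4))
E
```

```text
time: 16.6
tool_pos: [424.2, -156.2, 17.1]
tcp_rot: [3.142, -0.001, -0.3]
contact_force: [-0.9, -0.1, 0.8]
grip_width: 91.5
time: 17.85
tool_pos: [423.4, -155.7, 77.3]
tcp_rot: [-3.141, 0.002, -0.3]
contact_force: [0.7, -0.2, -0.7]
grip_width: 43.3
t 17.85 [ 423.4 -155.7   77.3] [-3.141e+00  2.000e-03 -3.000e-01] w 43.3 F [ 0.7 -0.2 -0.7]
 shift [ 0.386 -0.045 -0.464]  turn [-0.001  0.002  0.064]
 shift [0.543 0.174 0.1  ]  turn [-0.    -0.     0.064]
 shift [0.234 0.053 0.3  ]  turn [0. 0. 0.]
 shift [ 0.    -0.     0.065]  turn [0. 0. 0.]
```

```bash

python3 -m inch '[[[0,0,-0.15,0,0,0,1],[0.02,0,-0.3,0,0,0,1],[0.06,-0.01,-0.42,0,0,0.01,1],[0.12,-0.01,-0.46,0,0,0.02,1],[0.18,-0.02,-0.46,0,0,0.03,1],[0.24,-0.03,-0.46,0,0,0.04,1],[0.3,-0.03,-0.46,0,0,0.05,1],[0.34,-0.04,-0.46,0,0,0.06,1],[0.37,-0.04,-0.46,0,0,0.06,1],[0.39,-0.045,-0.46,0,0,0.06,1]]]'
python3 - <<'E'
from h import *
a=np.load("w2.npy"); o1=dict(tool_pos=a[:3],tcp_rot=a[3:])
im=cv2.imread("pics/w2.png"); c=im[45:195,310:475]
lab=cv2.cvtColor(c,cv2.COLOR_BGR2LAB); 
for p in [(380,75),(330,170),(440,90),(423,117),(400,130),(450,140)]: print(p,im[p[1],p[0]],cv2.cvtColor(im[p[1]:p[1]+1,p[0]:p[0]+1],cv2.COLOR_BGR2HSV)[0,0])
cv2.imwrite("pics/z5.png",cv2.resize(c,None,fx=4,fy=4,interpolation=cv2.INTER_NEAREST))
plan((590,-240,150,-0.4))
E
```

```text
time: 19.1
tool_pos: [501.3, -170.5, 168.5]
tcp_rot: [-3.142, 0.0, -0.347]
contact_force: [0.7, -0.1, -1.3]
grip_width: 43.3
(380, 75) [150 148 143] [ 99  12 150]
(330, 170) [68 71 68] [60 11 71]
(440, 90) [164 167 167] [ 30   5 167]
(423, 117) [161 164 163] [ 40   5 164]
(400, 130) [159 162 162] [ 30   5 162]
(450, 140) [157 160 160] [ 30   5 160]
t 19.1 [ 501.3 -170.5  168.5] [-3.142  0.    -0.347] w 43.3 F [ 0.7 -0.1 -1.3]
 shift [0.535 0.176 0.092]  turn [-0.     0.001  0.068]
```

View pics/z5.png

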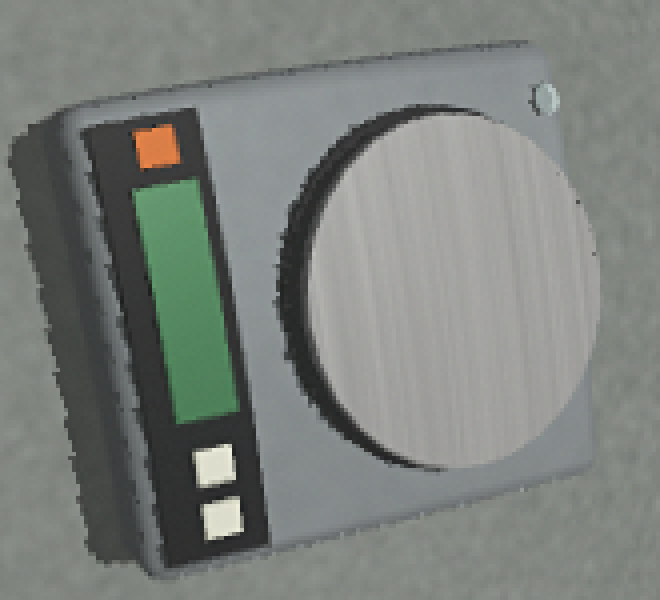

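Pan in the crop: left 305, right 600, top 110, bottom 468. It is neutral grey (R≥B), while the box is bluish (B>R), so I'll mask on that.

```bash

python3 - <<'E'
from h import *
a=np.load("w2.npy"); o1=dict(tool_pos=a[:3],tcp_rot=a[3:])
im=cv2.imread("pics/w2.png").astype(int)
m=((im[:,:,2]-im[:,:,0]>=0)&(im[:,:,2]>130)&(abs(im[:,:,1]-im[:,:,2])<=2)).astype(np.uint8)
q=np.zeros_like(m); q[66:168,382:464]=m[66:168,382:464]; q=cv2.morphologyEx(q,cv2.MORPH_OPEN,np.ones((5,5),np.uint8))
cs,_=cv2.findContours(q,cv2.RETR_EXTERNAL,cv2.CHAIN_APPROX_NONE); c=max(cs,key=cv2.contourArea)
pts=np.array([wonz(o1,*p[0],60)[:2] for p in c],np.float32); print(cv2.minEnclosingCircle(pts),cv2.fitEllipse(pts))
# by extremes
for u,v in [(310+305/4,45+290/4),(310+600/4,45+290/4),(310+455/4,45+109/4),(310+455/4,45+468/4)]: print(wonz(o1,u,v,60).round(1))
E
```

```text
((630.059326171875, -267.4005432128906), 54.61834716796875) ((629.6400146484375, -267.64434814453125), (106.8538818359375, 107.57177734375), 28.726177215576172)
[ 578.  -249.8   60. ]
[ 682.3 -284.    60. ]
[ 645.7 -214.7   60. ]
[ 611.5 -319.5   60. ]
```

```bash

python3 -m inch '[[[0.04,0.01,0.01,0,0,0,1],[0.1,0.03,0.02,0,0,0.01,1],[0.16,0.05,0.03,0,0,0.02,1],[0.23,0.08,0.04,0,0,0.03,1],[0.3,0.1,0.05,0,0,0.04,1],[0.37,0.12,0.06,0,0,0.05,1],[0.43,0.14,0.07,0,0,0.06,1],[0.48,0.16,0.08,0,0,0.07,1],[0.52,0.17,0.09,0,0,0.07,1],[0.535,0.175,0.09,0,0,0.07,1]]]'
python3 - <<'E'
from h import *
plan((630,-267.5,81,-0.4))
E
```

```text
time: 20.35
tool_pos: [590.0, -240.0, 150.4]
tcp_rot: [-3.141, 0.0, -0.402]
contact_force: [-0.6, -0.2, -0.9]
grip_width: 43.5
t 20.35 [ 590.  -240.   150.4] [-3.141  0.    -0.402] w 43.5 F [-0.6 -0.2 -0.9]
 shift [0.238 0.048 0.347]  turn [-0.     0.001 -0.003]
```

```bash

python3 -m inch '[[[0.04,0.01,0.01,0,0,0,1],[0.1,0.02,0.03,0,0,0,1],[0.16,0.03,0.07,0,0,0,1],[0.21,0.04,0.12,0,0,0,1],[0.238,0.048,0.18,0,0,0,1],[0.238,0.048,0.24,0,0,0,1],[0.238,0.048,0.29,0,0,0,1],[0.238,0.048,0.32,0,0,0,1],[0.238,0.048,0.34,0,0,0,1],[0.238,0.048,0.347,0,0,0,1]]]'
python3 - <<'E'
from h import *
plan((630,-267.5,77.3,-0.4))
E
```

```text
time: 21.6
tool_pos: [629.9, -267.2, 81.4]
tcp_rot: [-3.141, -0.0, -0.402]
contact_force: [-0.0, -0.5, -1.2]
grip_width: 43.7
t 21.6 [ 629.9 -267.2   81.4] [-3.141 -0.    -0.402] w 43.7 F [-0.  -0.5 -1.2]
 shift [0.001 0.001 0.02 ]  turn [-0.    -0.    -0.002]
```

```bash

python3 -m inch '[[[0,0,0.008,0,0,0,1],[0,0,0.015,0,0,0,1],[0,0,0.02,0,0,0,1],[0,0,0.021,0,0,0,1],[0,0,0.021,0,0,0,0.2],[0,0,0.021,0,0,0,-0.4],[0,0,0.021,0,0,0,-1],[0,0,0.021,0,0,0,-1],[0,0,-0.05,0,0,0,-1],[0,0,-0.2,0,0,0,-1]]]'
python3 - <<'E'
from h import *
plan((500,-150,190,-0.1),(480,40,190,0.3),(416.5,148,130,0.38),(416.5,148,36,0.38))
E
```

```text
time: 22.85
tool_pos: [629.3, -266.9, 121.3]
tcp_rot: [-3.141, 0.002, -0.402]
contact_force: [0.1, -0.1, 0.1]
grip_width: 88.4
t 22.85 [ 629.3 -266.9  121.3] [-3.141e+00  2.000e-03 -4.020e-01] w 88.4 F [ 0.1 -0.1  0.1]
 shift [-0.825 -0.285 -0.341]  turn [-0.001  0.003 -0.384]
 shift [-0.194 -0.935 -0.   ]  turn [ 0.     0.    -0.509]
 shift [-0.144 -0.61   0.3  ]  turn [ 0.     0.    -0.102]
 shift [ 0.   -0.    0.47]  turn [0. 0. 0.]
```

```bash

python3 -m inch '[[[0,0,-0.2,0,0,0,-1],[-0.05,-0.02,-0.32,0,0,-0.02,-1],[-0.15,-0.05,-0.34,0,0,-0.07,-1],[-0.27,-0.09,-0.34,0,0,-0.12,-1],[-0.39,-0.13,-0.34,0,0,-0.18,-1],[-0.51,-0.17,-0.34,0,0,-0.24,-1],[-0.63,-0.21,-0.34,0,0,-0.29,-1],[-0.73,-0.25,-0.34,0,0,-0.34,-1],[-0.8,-0.28,-0.34,0,0,-0.37,-1],[-0.825,-0.285,-0.34,0,0,-0.385,-1]]]'
python3 -m inch '[[[-0.01,-0.06,0,0,0,-0.03,-1],[-0.03,-0.15,0,0,0,-0.08,-1],[-0.05,-0.26,0,0,0,-0.14,-1],[-0.08,-0.37,0,0,0,-0.2,-1],[-0.1,-0.48,0,0,0,-0.26,-1],[-0.12,-0.59,0,0,0,-0.32,-1],[-0.15,-0.7,0,0,0,-0.38,-1],[-0.17,-0.8,0,0,0,-0.44,-1],[-0.19,-0.88,0,0,0,-0.49,-1],[-0.195,-0.935,0,0,0,-0.51,-1]]]'
python3 - <<'E'
from h import *
plan((416.5,148,130,0.38),(416.5,148,36,0.38))
o=bot.get_obs(); im=bot.capture("wrist"); cv2.imwrite("pics/w4.png",im[:,:,::-1])
np.save("w4.npy",np.r_[o["tool_pos"],o["tcp_rot"]])
im=bot.capture("scene"); cv2.imwrite("pics/s3.png",cv2.resize(im[120:320,140:400,::-1],None,fx=2.5,fy=2.5,interpolation=cv2.INTER_CUBIC))
E
```

```text
time: 24.1
tool_pos: [499.8, -149.6, 189.7]
tcp_rot: [3.142, -0.0, -0.098]
contact_force: [-0.4, -0.5, -0.1]
grip_width: 91.9
time: 25.35
tool_pos: [479.9, 40.9, 189.3]
tcp_rot: [-3.141, 0.0, 0.303]
contact_force: [-0.6, -0.7, -0.3]
grip_width: 91.6
t 25.35 [479.9  40.9 189.3] [-3.141  0.     0.303] w 91.6 F [-0.6 -0.7 -0.3]
 shift [-0.143 -0.606  0.297]  turn [-0.     0.    -0.098]
 shift [ 0.   -0.    0.47]  turn [0. 0. 0.]
```

View pics/w4.png

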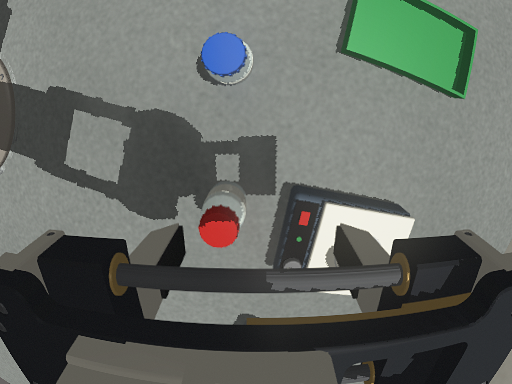

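View pics/s3.png

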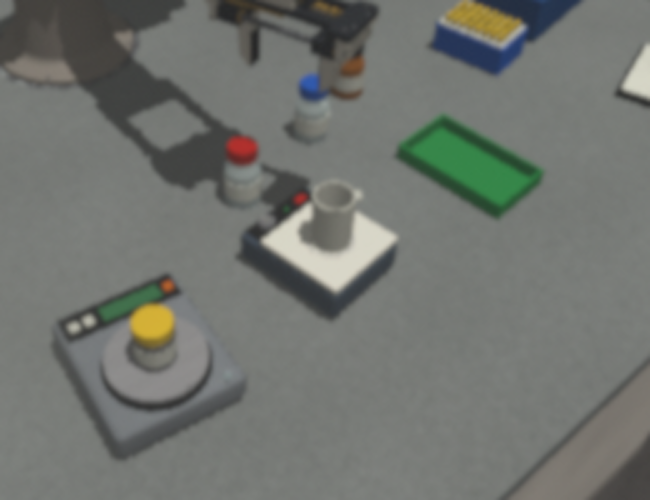

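The jar stands on the pan, about centred. Blue cap is at wrist (224,54).

```bash

python3 -m inch '[[[-0.01,-0.05,0,0,0,-0.01,-1],[-0.03,-0.12,0,0,0,-0.02,-1],[-0.05,-0.2,0,0,0,-0.03,-1],[-0.07,-0.28,0.01,0,0,-0.04,-1],[-0.09,-0.36,0.04,0,0,-0.06,-1],[-0.11,-0.44,0.08,0,0,-0.07,-1],[-0.12,-0.51,0.13,0,0,-0.08,-1],[-0.13,-0.56,0.18,0,0,-0.09,-1],[-0.14,-0.59,0.2,0,0,-0.1,-1],[-0.143,-0.606,0.21,0,0,-0.1,-1]]]'
python3 - <<'E'
from h import *
a=np.load("w4.npy"); o1=dict(tool_pos=a[:3],tcp_rot=a[3:])
im=cv2.imread("pics/w4.png"); hsv=cv2.cvtColor(im,cv2.COLOR_BGR2HSV)
q=cv2.inRange(hsv,(105,150,90),(125,255,255)); q[110:]=0
cs,_=cv2.findContours(q,cv2.RETR_EXTERNAL,cv2.CHAIN_APPROX_NONE); c=max(cs,key=cv2.contourArea)
pts=np.array([wonz(o1,*p[0],92)[:2] for p in c],np.float32); print("blue",cv2.minEnclosingCircle(pts))
o=bot.get_obs(); im=bot.capture("wrist"); cv2.imwrite("pics/w5.png",im[:,:,::-1])
np.save("w5.npy",np.r_[o["tool_pos"],o["tcp_rot"]])
plan((416.5,148,36,0.38))
E
```

```text
time: 26.7
tool_pos: [416.7, 147.2, 147.0]
tcp_rot: [-3.142, 0.0, 0.38]
contact_force: [-0.2, 0.1, -0.7]
grip_width: 91.7
blue ((415.926513671875, 148.71240234375), 19.445772171020508)
t 26.75 [416.6 147.3 147. ] [-3.141  0.     0.379] w 92.3 F [-1.4 -0.  -0.3]
 shift [ 0.001 -0.003  0.555]  turn [-0.     0.    -0.001]
```

View pics/w5.png

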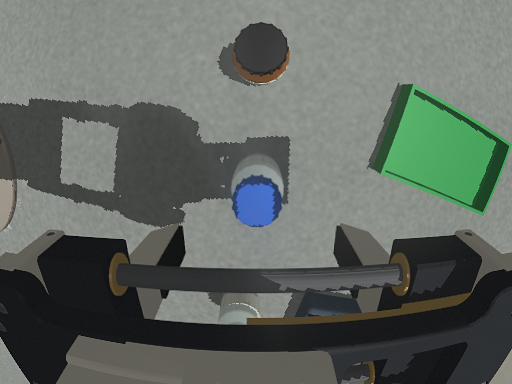

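```bash

python3 -m inch '[[[0,-0.005,0.05,0,0,0,-1],[0,-0.006,0.12,0,0,0,-1],[0,-0.006,0.2,0,0,0,-1],[0,-0.006,0.29,0,0,0,-1],[0,-0.006,0.38,0,0,0,-1],[0,-0.006,0.46,0,0,0,-1],[0,-0.006,0.52,0,0,0,-1],[0,-0.006,0.55,0,0,0,-1],[0,-0.006,0.555,0,0,0,-1],[0,-0.006,0.555,0,0,0,-1]]]'
python3 -m inch '[[[0,0,0,0,0,0,1],[0,0,0,0,0,0,1],[0,0,0,0,0,0,1],[0,0,0,0,0,0,1],[0,0,0,0,0,0,1],[0,0,0,0,0,0,1],[0,0,0,0,0,0,1],[0,0,-0.05,0,0,0,1],[0,0,-0.15,0,0,0,1],[0,0,-0.3,0,0,0,1]]]'
python3 - <<'E'
from h import *
a=np.load("w5.npy"); o1=dict(tool_pos=a[:3],tcp_rot=a[3:])
im=cv2.imread("pics/w5.png"); hsv=cv2.cvtColor(im,cv2.COLOR_BGR2HSV)
q=cv2.inRange(hsv,(0,0,0),(180,255,70)); q[100:]=0; q[:,:228]=0;q[:,295:]=0
q=cv2.morphologyEx(q,cv2.MORPH_OPEN,np.ones((9,9),np.uint8))
cs,_=cv2.findContours(q,cv2.RETR_EXTERNAL,cv2.CHAIN_APPROX_NONE); c=max(cs,key=cv2.contourArea)
pts=np.array([wonz(o1,*p[0],92)[:2] for p in c],np.float32); print("amber",cv2.minEnclosingCircle(pts),cv2.boundingRect(c))
q=cv2.inRange(hsv,(50,90,40),(80,255,255))
cs,_=cv2.findContours(q,cv2.RETR_EXTERNAL,cv2.CHAIN_APPROX_NONE); c=max(cs,key=cv2.contourArea)
pts=np.array([wonz(o1,*p[0],25)[:2] for p in c],np.float32); r=cv2.minAreaRect(pts); print("tray",r,cv2.boxPoints(r).round(0).tolist(),cv2.boundingRect(c))
for p in [(413,85),(509,146),(484,213),(378,169)]: print(wonz(o1,*p,25).round(1))
plan()
E
```

```text
time: 28.0
tool_pos: [416.7, 148.1, 36.6]
tcp_rot: [3.141, -0.001, 0.38]
contact_force: [-0.7, -0.2, -0.5]
grip_width: 91.9
time: 29.25
tool_pos: [416.0, 148.0, 97.0]
tcp_rot: [-3.141, 0.001, 0.379]
contact_force: [0.7, 0.1, -0.8]
grip_width: 47.4
amber ((375.1634826660156, 258.8974914550781), 19.645009994506836) (235, 24, 52, 51)
tray ((604.9149780273438, 259.405029296875), (180.91563415527344, 99.94571685791016), 3.8352110385894775) [[511.0, 303.0], [518.0, 203.0], [699.0, 216.0], [692.0, 315.0]] (373, 84, 139, 132)
[523.5 302.6  25. ]
[688.7 310.6  25. ]
[698.4 219.2  25. ]
[524.9 207.7  25. ]
t 29.25 [416. 148.  97.] [-3.141e+00  1.000e-03  3.790e-01] w 47.4 F [ 0.7  0.1 -0.8]
```

```bash

python3 -m inch '[[[0.03,0,-0.02,0,0,0,1],[0.09,0,-0.04,0,0,0,1],[0.17,0,-0.05,0,0,0,1],[0.26,0,-0.05,0,0,0,1],[0.36,0,-0.05,0,0,0,1],[0.46,0,-0.05,0,0,0,1],[0.56,0,-0.05,0,0,0,1],[0.64,0,-0.05,0,0,0,1],[0.69,0,-0.05,0,0,0,1],[0.72,0,-0.05,0,0,0,1]]]'
python3 - <<'E'
from h import *
plan((653.4,261.6,80,0.3),(653.4,261.6,44,0.3))
o=bot.get_obs(); im=bot.capture("wrist"); cv2.imwrite("pics/w6.png",im[:,:,::-1])
np.save("w6.npy",np.r_[o["tool_pos"],o["tcp_rot"]])
E
```

```text
time: 30.5
tool_pos: [550.3, 201.6, 105.5]
tcp_rot: [-3.141, 0.001, 0.38]
contact_force: [0.1, -0.3, -1.8]
grip_width: 47.4
t 30.5 [550.3 201.6 105.5] [-3.141e+00  1.000e-03  3.800e-01] w 47.4 F [ 0.1 -0.3 -1.8]
 shift [ 0.59  -0.088  0.127]  turn [-0.     0.002  0.101]
 shift [ 0.   -0.    0.18]  turn [0. 0. 0.]
```

View pics/w6.png

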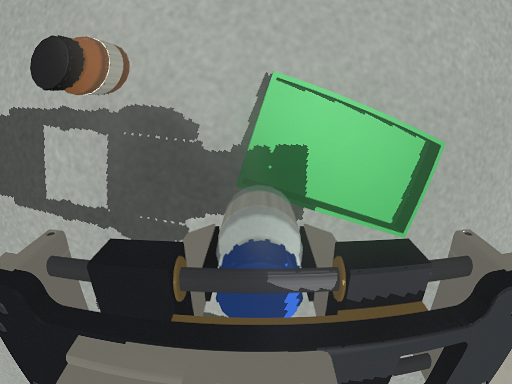

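```bash

python3 - <<'E'
from h import *
a=np.load("w6.npy"); o=dict(tool_pos=a[:3],tcp_rot=a[3:])
P=[wonz(o,*p,25) for p in [(274,73),(442,144),(405,235)]]; print(np.round(P,1),((P[0]+P[2])/2).round(1))
E
python3 -m inch '[[[0.03,0,0,0,0,0.01,1],[0.08,-0.01,0.01,0,0,0.02,1],[0.15,-0.02,0.02,0,0,0.03,1],[0.23,-0.03,0.04,0,0,0.04,1],[0.31,-0.05,0.06,0,0,0.05,1],[0.39,-0.06,0.08,0,0,0.07,1],[0.47,-0.07,0.1,0,0,0.08,1],[0.53,-0.08,0.12,0,0,0.09,1],[0.57,-0.085,0.125,0,0,0.1,1],[0.59,-0.088,0.13,0,0,0.1,1]]]'
python3 - <<'E'
from h import *
plan((653.4,261.6,40.6,0.3))
E
```

```text
[[524.2 302.3  25. ]
 [689.2 312.3  25. ]
 [698.4 218.4  25. ]] [611.3 260.4  25. ]
time: 31.8
tool_pos: [653.6, 261.8, 80.2]
tcp_rot: [-3.142, -0.0, 0.301]
contact_force: [-0.6, 0.0, -1.2]
grip_width: 47.3
t 31.8 [653.6 261.8  80.2] [-3.142 -0.     0.301] w 47.3 F [-0.6  0.  -1.2]
 shift [-0.001  0.001  0.198]  turn [-0.    -0.     0.001]
```

```bash

python3 -m inch '[[[0,0,0.02,0,0,0,1],[0,0,0.05,0,0,0,1],[0,0,0.09,0,0,0,1],[0,0,0.13,0,0,0,1],[0,0,0.16,0,0,0,1],[0,0,0.18,0,0,0,1],[0,0,0.19,0,0,0,1],[0,0,0.195,0,0,0,1],[0,0,0.197,0,0,0,1],[0,0,0.197,0,0,0,1]]]'
python3 - <<'E'
from h import *
plan()
E
```

```text
time: 33.05
tool_pos: [653.3, 261.5, 41.1]
tcp_rot: [-3.142, -0.0, 0.301]
contact_force: [-0.1, -0.5, -1.7]
grip_width: 47.4
t 33.05 [653.3 261.5  41.1] [-3.142 -0.     0.301] w 47.4 F [-0.1 -0.5 -1.7]
```

```bash

python3 -m inch '[[[0,0,0.002,0,0,0,1],[0,0,0.003,0,0,0,1],[0,0,0.003,0,0,0,0.2],[0,0,0.003,0,0,0,-0.3],[0,0,0.003,0,0,0,-0.6],[0,0,0.003,0,0,0,-0.6],[0,0,0.003,0,0,0,-0.6],[0,0,-0.1,0,0,0,-0.6],[0,0,-0.3,0,0,0,-0.6],[0,0,-0.5,0,0,0,-0.6]]]'
python3 - <<'E'
from h import *
plan((520,230,150,0.45),(375,256,147,0.6),(375,256,36.5,0.6))
E
```

```text
time: 34.3
tool_pos: [653.1, 261.4, 141.8]
tcp_rot: [-3.142, 0.0, 0.301]
contact_force: [-0.2, 0.4, 0.4]
grip_width: 73.5
t 34.3 [653.1 261.4 141.8] [-3.142  0.     0.301] w 73.5 F [-0.2  0.4  0.4]
 shift [-0.682 -0.047 -0.04 ]  turn [-0.     0.001 -0.19 ]
 shift [-0.596 -0.432  0.015]  turn [ 0.     0.    -0.191]
 shift [ 0.    -0.     0.552]  turn [0. 0. 0.]
```

```bash

python3 -m inch '[[[-0.03,0,-0.02,0,0,-0.01,-1],[-0.09,-0.01,-0.04,0,0,-0.03,-1],[-0.17,-0.01,-0.04,0,0,-0.05,-1],[-0.26,-0.02,-0.04,0,0,-0.07,-1],[-0.35,-0.02,-0.04,0,0,-0.1,-1],[-0.44,-0.03,-0.04,0,0,-0.12,-1],[-0.53,-0.04,-0.04,0,0,-0.15,-1],[-0.6,-0.04,-0.04,0,0,-0.17,-1],[-0.66,-0.05,-0.04,0,0,-0.19,-1],[-0.68,-0.05,-0.04,0,0,-0.19,-1]]]'
python3 - <<'E'
from h import *
plan((375,256,147,0.6))
o=bot.get_obs(); im=bot.capture("wrist"); cv2.imwrite("pics/w7.png",im[:,:,::-1])
np.save("w7.npy",np.r_[o["tool_pos"],o["tcp_rot"]])
E
```

```text
time: 35.55
tool_pos: [519.5, 230.7, 148.6]
tcp_rot: [-3.141, 0.001, 0.45]
contact_force: [0.5, 0.0, 0.5]
grip_width: 91.9
t 35.55 [519.5 230.7 148.6] [-3.141e+00  1.000e-03  4.500e-01] w 91.9 F [0.5 0.  0.5]
 shift [-0.595 -0.429  0.009]  turn [-0.     0.001 -0.19 ]
```

View pics/w7.png

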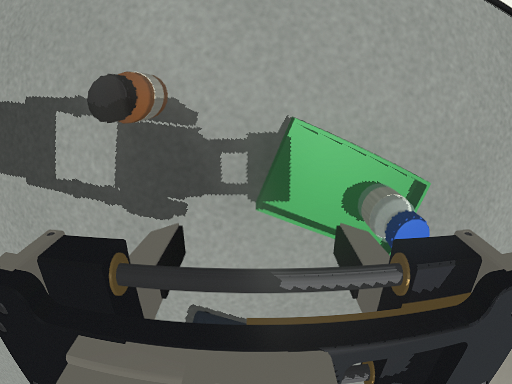

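Blue stands in the far half of the tray, with its cap at (407,232). The amber cap is at about (110,99).

```bash

python3 - <<'E'
from h import *
a=np.load("w7.npy"); o=dict(tool_pos=a[:3],tcp_rot=a[3:])
print(wonz(o,110,98.5,92), wonz(o,87,99,92), wonz(o,134,98,92),wonz(o,110,74,92),wonz(o,110,123,92),"foot right edge",wonz(o,168,97,0))
a=np.load("w5.npy"); o=dict(tool_pos=a[:3],tcp_rot=a[3:])
print(wonz(o,260.5,49,92))
E
python3 -m inch '[[[-0.03,-0.02,0,0,0,-0.01,-1],[-0.08,-0.06,0,0,0,-0.03,-1],[-0.15,-0.11,0,0,0,-0.05,-1],[-0.23,-0.16,0,0,0,-0.07,-1],[-0.31,-0.22,0,0,0,-0.1,-1],[-0.39,-0.28,0,0,0,-0.12,-1],[-0.47,-0.34,0,0,0,-0.15,-1],[-0.53,-0.38,0,0,0,-0.17,-1],[-0.58,-0.42,0,0,0,-0.19,-1],[-0.595,-0.43,0.01,0,0,-0.19,-1]]]'
python3 - <<'E'
from h import *
plan((375,256,36.5,0.6))
o=bot.get_obs(); im=bot.capture("wrist"); cv2.imwrite("pics/w8.png",im[:,:,::-1])
np.save("w8.npy",np.r_[o["tool_pos"],o["tcp_rot"]])
E
```

```text
[378.65832263 260.99555243  92.        ] [358.12152039 253.13219778  92.        ] [398.2627522  268.80543948  92.        ] [370.92319561 278.65832109  92.        ] [385.84945378 243.09655193  92.        ] foot right edge [397.29115418 268.11876268   0.        ]
[375.18647022 258.07478707  92.        ]
time: 36.85
tool_pos: [375.3, 256.6, 147.0]
tcp_rot: [3.142, -0.0, 0.6]
contact_force: [0.8, -0.8, 1.2]
grip_width: 91.8
t 36.85 [375.3 256.6 147. ] [ 3.142 -0.     0.6  ] w 91.8 F [ 0.8 -0.8  1.2]
 shift [-0.003  0.002  0.553]  turn [ 0.    -0.001  0.   ]
```

View pics/w8.png

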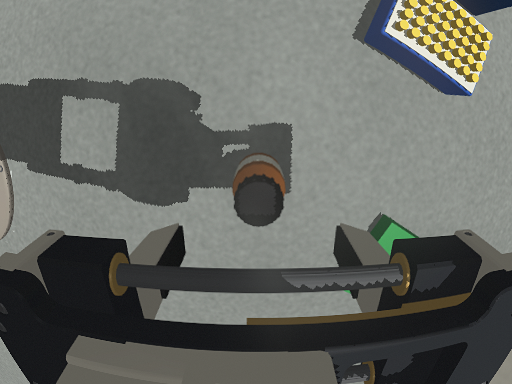

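```bash

python3 - <<'E'
from h import *
a=np.load("w8.npy"); o=dict(tool_pos=a[:3],tcp_rot=a[3:]); print(wonz(o,259,201,92))
a=np.load("w5.npy"); o=dict(tool_pos=a[:3],tcp_rot=a[3:]); print(wonz(o,256.5,201,92))
E
python3 -m inch '[[[0.01,0,0.05,0,0,0,-1],[0.01,0,0.12,0,0,0,-1],[0.01,0,0.2,0,0,0,-1],[0.01,0,0.29,0,0,0,-1],[0.01,0,0.38,0,0,0,-1],[0.01,0,0.46,0,0,0,-1],[0.01,0,0.52,0,0,0,-1],[0.01,0,0.55,0,0,0,-1],[0.01,0,0.553,0,0,0,-1],[0.01,0,0.553,0,0,0,-1]]]'
python3 -m inch '[[[0,0,0,0,0,0,1],[0,0,0,0,0,0,1],[0,0,0,0,0,0,1],[0,0,0,0,0,0,1],[0,0,0,0,0,0,1],[0,0,0,0,0,0,1],[0,0,0,0,0,0,1],[0,0,-0.05,0,0,0,1],[0,0,-0.15,0,0,0,1],[0,0,-0.35,0,0,0,1]]]'
python3 - <<'E'
from h import *
plan((480,240,110,0.5),(566.5,256.4,110,0.4),(566.5,256.4,41,0.4))
E
```

```text
[373.34510055 262.49405151  92.        ]
[414.23731328 152.62689363  92.        ]
time: 38.15
tool_pos: [377.8, 257.7, 36.7]
tcp_rot: [3.141, -0.001, 0.599]
contact_force: [-0.5, 0.1, -0.2]
grip_width: 91.7
time: 39.4
tool_pos: [376.7, 257.1, 106.5]
tcp_rot: [-3.141, 0.003, 0.599]
contact_force: [0.6, 0.3, -1.2]
grip_width: 47.4
t 39.4 [376.7 257.1 106.5] [-3.141e+00  3.000e-03  5.990e-01] w 47.4 F [ 0.6  0.3 -1.2]
 shift [ 0.378  0.362 -0.019]  turn [-0.001  0.003  0.126]
 shift [0.419 0.135 0.   ]  turn [ 0.    -0.     0.127]
 shift [ 0.    -0.     0.345]  turn [0. 0. 0.]
```

```bash

python3 - <<'E'
from h import *
plan((480,245,110,0.6),(566.5,256.4,110,0.6))
E
python3 -m inch '[[[0.02,0.02,-0.02,0,0,0,1],[0.06,0.05,-0.02,0,0,0,1],[0.1,0.09,-0.02,0,0,0,1],[0.15,0.13,-0.02,0,0,0,1],[0.2,0.18,-0.02,0,0,0,1],[0.25,0.22,-0.02,0,0,0,1],[0.3,0.27,-0.02,0,0,0,1],[0.34,0.3,-0.02,0,0,0,1],[0.37,0.33,-0.02,0,0,0,1],[0.39,0.34,-0.02,0,0,0,1]]]'
python3 -m inch '[[[0.02,0.01,0,0,0,0,1],[0.05,0.03,0,0,0,0,1],[0.09,0.05,0,0,0,0,1],[0.14,0.07,0,0,0,0,1],[0.19,0.1,0,0,0,0,1],[0.24,0.13,0,0,0,0,1],[0.29,0.15,0,0,0,0,1],[0.33,0.17,0,0,0,0,1],[0.36,0.19,0,0,0,0,1],[0.38,0.2,0,0,0,0,1]]]'
python3 - <<'E'
from h import *
plan((566.5,256.4,41,0.6))
o=bot.get_obs(); im=bot.capture("wrist"); cv2.imwrite("pics/w9.png",im[:,:,::-1])
im=bot.capture("scene"); cv2.imwrite("pics/s4.png",cv2.resize(im[90:250,200:400,::-1],None,fx=3.5,fy=3.5,interpolation=cv2.INTER_CUBIC))
E
```

```text
t 39.4 [376.7 257.1 106.5] [-3.141e+00  3.000e-03  5.990e-01] w 47.4 F [ 0.6  0.3 -1.2]
 shift [ 0.392  0.341 -0.019]  turn [-0.001  0.003 -0.001]
 shift [0.389 0.197 0.   ]  turn [0. 0. 0.]
time: 40.65
tool_pos: [480.7, 245.3, 110.3]
tcp_rot: [-3.142, 0.0, 0.599]
contact_force: [-0.7, -0.1, -2.0]
grip_width: 47.0
time: 41.9
tool_pos: [565.9, 255.2, 110.3]
tcp_rot: [-3.142, 0.0, 0.599]
contact_force: [0.3, 0.5, -1.4]
grip_width: 47.6
t 41.9 [565.9 255.2 110.3] [-3.142  0.     0.599] w 47.6 F [ 0.3  0.5 -1.4]
 shift [ 0.006 -0.003  0.346]  turn [-0.     0.    -0.001]
```

View pics/s4.png

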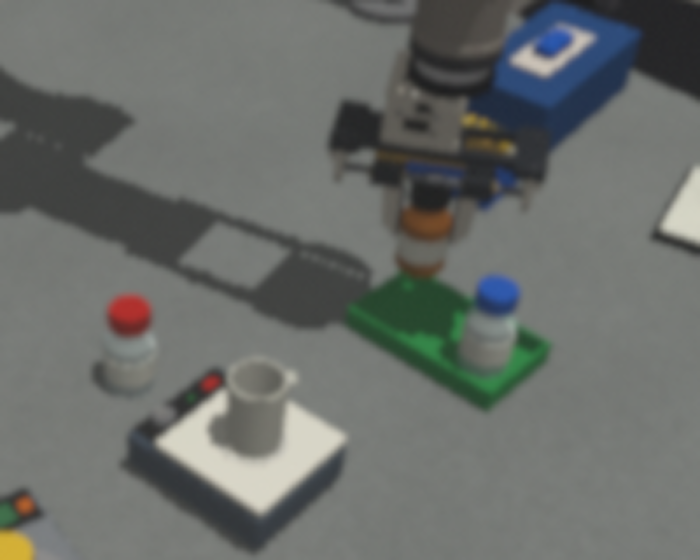

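View pics/w9.png

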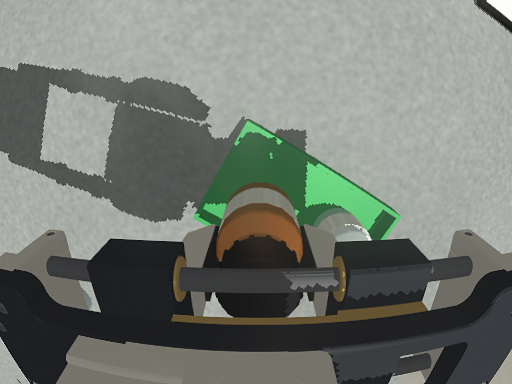

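```bash

python3 -m inch '[[[0,0,0.03,0,0,0,1],[0.003,0,0.08,0,0,0,1],[0.003,0,0.14,0,0,0,1],[0.003,0,0.2,0,0,0,1],[0.003,0,0.25,0,0,0,1],[0.003,0,0.29,0,0,0,1],[0.003,0,0.32,0,0,0,1],[0.003,0,0.335,0,0,0,1],[0.003,0,0.342,0,0,0,1],[0.003,0,0.344,0,0,0,1]]]'
python3 - <<'E'
from h import *
plan((566.5,256.4,40.8,0.6))
E
```

```text
time: 43.25
tool_pos: [566.2, 255.6, 41.8]
tcp_rot: [3.141, -0.001, 0.599]
contact_force: [-0.6, 0.3, -0.2]
grip_width: 47.4
t 43.25 [566.2 255.6  41.8] [ 3.141e+00 -1.000e-03  5.990e-01] w 47.4 F [-0.6  0.3 -0.2]
 shift [ 0.003 -0.002  0.005]  turn [ 0.    -0.001 -0.001]
```

```bash

python3 -m inch '[[[0,0,0.002,0,0,0,1],[0,0,0.005,0,0,0,1],[0,0,0.005,0,0,0,0.2],[0,0,0.005,0,0,0,-0.2],[0,0,0.005,0,0,0,-0.4],[0,0,0.005,0,0,0,-0.4],[0,0,0.005,0,0,0,-0.4],[0,0,-0.05,0,0,0,-0.4],[0,0,-0.2,0,0,0,-0.4],[0,0,-0.4,0,0,0,-0.4]]]'
python3 -m inch '[[[0,0,-0.2,0,0,0,-0.4],[-0.05,-0.05,-0.3,0,0,0,-0.4],[-0.1,-0.1,-0.4,0,0,0,-0.4],[-0.2,-0.2,-0.45,0,0,0,-0.4],[-0.3,-0.3,-0.5,0,0,0,-0.4],[-0.4,-0.4,-0.5,0,0,0,-0.4],[-0.5,-0.5,-0.5,0,0,0,-0.4],[-0.6,-0.6,-0.5,0,0,0,-0.4],[-0.7,-0.7,-0.5,0,0,0,-0.4],[-0.75,-0.75,-0.5,0,0,0,-0.4]]]'
python3 - <<'E'
from h import *
plan()
im=bot.capture("scene"); cv2.imwrite("pics/s5.png",cv2.resize(im[110:310,140:370,::-1],None,fx=3,fy=3,interpolation=cv2.INTER_CUBIC))
im=bot.capture("top")[:,:,::-1]; cv2.imwrite("pics/t5.png",im); cv2.imwrite("pics/t5z.png",cv2.resize(im[120:260,140:420],None,fx=2.8,fy=2.8,interpolation=cv2.INTER_CUBIC))
E
```

```text
time: 44.5
tool_pos: [565.6, 255.4, 122.3]
tcp_rot: [-3.141, 0.001, 0.599]
contact_force: [1.2, -0.2, -0.3]
grip_width: 64.0
time: 45.75
tool_pos: [356.1, 294.9, 222.0]
tcp_rot: [-3.142, -0.0, 0.6]
contact_force: [0.9, -0.1, -0.5]
grip_width: 64.1
t 45.75 [356.1 294.9 222. ] [-3.142 -0.     0.6  ] w 64.1 F [ 0.9 -0.1 -0.5]
```

View pics/s5.png

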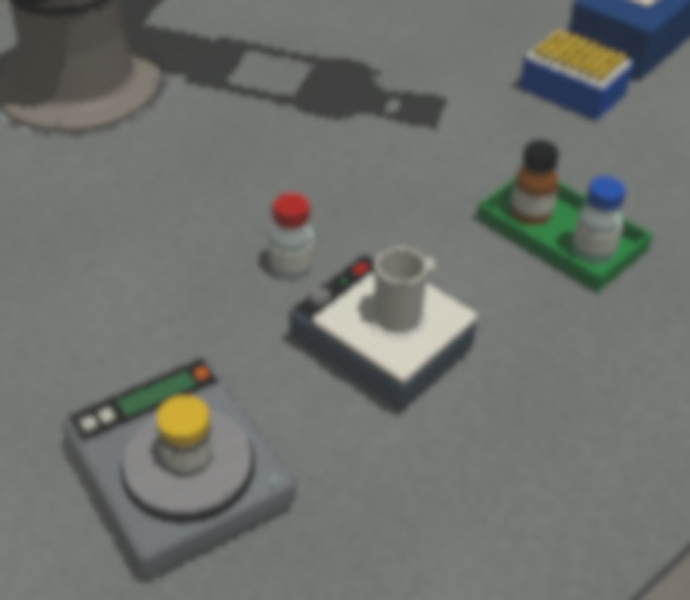

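View pics/t5z.png

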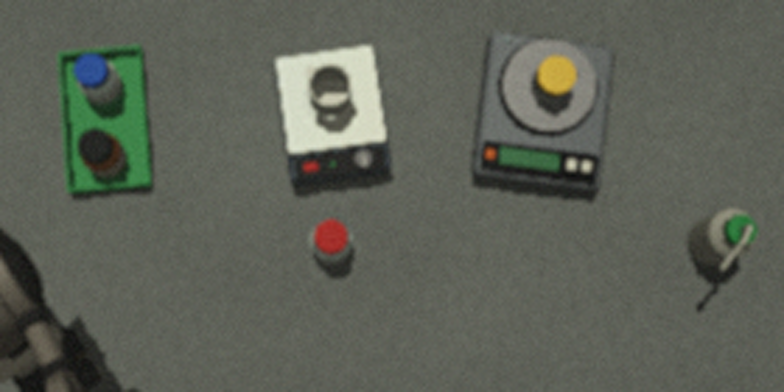

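```bash
python3 - <<'E'
from h import *
im=cv2.imread("pics/t5.png"); hsv=cv2.cvtColor(im,cv2.COLOR_BGR2HSV)
for n,lo,hi,z in [("red",(0,150,80),(6,255,255),92),("yellow",(20,150,110),(32,255,255),116),("blue",(105,150,90),(125,255,255),96)]:
    k,l,s,c=cv2.connectedComponentsWithStats(cv2.inRange(hsv,lo,hi))
    for i in range(1,k):
        if s[i,4]>60 and c[i][0]>130: print(n,onz("top",*c[i],z).round(1))
f=lambda x,y:((x+.5)/2.8-.5+140,(y+.5)/2.8-.5+120)
print("amber",onz("top",*f(98,148),96)); print("beaker rim",onz("top",*f(330,87),126)); print("pan",onz("top",*f(549,85),60)); print("plate",onz("top",*f(330,99),56))
big=cv2.resize(im[125:185,235:365],None,fx=6,fy=6,interpolation=cv2.INTER_CUBIC)
big=cv2.convertScaleAbs(big,alpha=1.2)
def circ(c,r,z,col):
    p=np.array([proj("top",(c[0]+r*np.cos(t),c[1]+r*np.sin(t),z)) for t in np.linspace(0,6.3,80)]); p=(p-[235,125]+.5)*6
    cv2.polylines(big,[p.astype(int).reshape(-1,1,2)],False,col,1)
circ((622,-11),25,126,(0,0,255)); circ((630,-267.5),55,60,(0,0,255)); circ((630,-267.5),22,116,(255,0,0))
cv2.imwrite("pics/z6.png",big)
E
```

```text
red [455.7  -8.6  92. ]
yellow [ 629.7 -266.5  116. ]
blue [654.2 262.9  96. ]
amber [562.06694372 254.06793321  96.        ]
beaker rim [620.33224498 -11.50777127 126.        ]
pan [ 631.44953329 -267.77141271   60.        ]
plate [621.39822629 -11.57795324  56.        ]
```

View pics/z6.png

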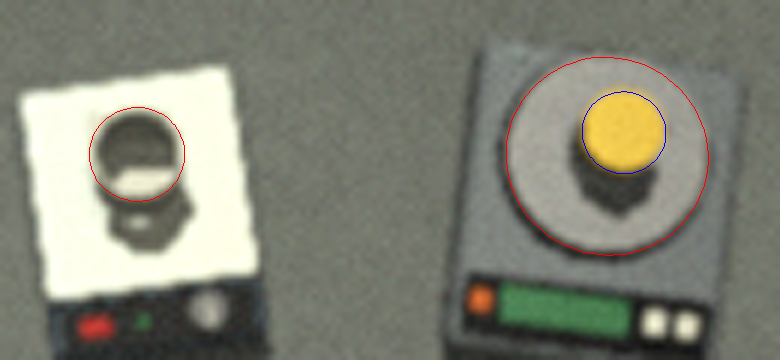

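The measured positions match the targets, and the red bottle hasn't moved. I'm handing the job in.

```bash
python3 -c "
from plant import bot
o=bot.get_obs(); print(o['time'],o['contact_force'],o['grip_width'])
print(bot.close_job())"
```

```text
45.85 [0.43641163 0.01177773 0.56397701] 64.64712300936438
the job is handed in; nothing more can be done
None
```

The job is done and handed in at about 46 s, with the gripper empty and clear of everything. I placed the pieces in the order you listed: beaker, jar, blue bottle, amber bottle. Each was lowered onto its surface before I let go.

The last checks used the top and scene pictures. Everything stands upright:
- **Beaker:** its rim centre is within about 2 mm of the middle of the stirrer plate.
- **Salt jar:** its lid centre is within about 2 mm of the middle of the balance pan.
- **Blue bottle:** it stands in the far half of the tray, about 44 mm beyond the tray's middle.
- **Amber bottle:** it stands in the near half, about 45–48 mm in front of the tray's middle. That estimate comes from a cap centre picked by eye, and it differs about 4 mm from where the arm released the bottle.
- **Bystanders:** the red bottle measures the same position as at the start, within about 1 mm. The tip rack and wash bottle look unmoved in the pictures, but I didn't measure them.

No check failed, and all forces I read at the end of each move were about 2 N or less.

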